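# Put the stamp away in the stock box with the folding lid stay

## Task

Put the rubber stamp away in the wooden stock box. Raise the lid by its bar handle only until you feel the folding brass stay run out straight, then ease off so that its red knee snaps over and locks; do not force the lid past that point, or the stay's clamp slips in its rail. Set the stamp inside, then push the red knee back with light force to break the stay well past straight while the lid is still up, and lower the lid by hand until it is fully shut, without letting it fall; leave the other things on the stall where they are.

Things in the scene. Friction and masses are not known exactly. Their poses are not given: they have to be found in the camera images.
- stock_box: Open-topped wooden box, 190 mm deep (x) x 300 mm wide (y) x 110 mm high, fixed to the table, walls 8 mm thick. Origin: centre of its underside. Its x points away from the robot to the hinge side, y along the hinge, z up. The lid hinge axis runs along y at x = +95 mm, z = 110 mm.
- box_floor (a point): Centre of the box's inner floor, 8 mm above the table; the inside measures 174 mm (x) x 284 mm (y). The folding stay works in the plane y = -115 mm of the box, so keep the stamp out of the strip y < -70 mm.
- lid (a joint): Angle of the lid: 0 = shut, grows as the front edge rises. The lid is a wooden plate 190 x 300 x 12 mm of about 0.5 kg lying on the rim. Its hinge has about 0.3 N m of friction: it stays put above about 1 rad, and falls shut from below about 0.8 rad if let go. The stay comes straight somewhere between about 1.24 and 1.37 rad, depending on where its foot is clamped; the locked lid rests about 0.01 rad below that.
- handle (a point): Middle of the lid's round steel bar handle: 10 mm thick, 100 mm long along the box's y, 235 mm in front of the hinge axis and 6 mm above it when shut (116 mm above the table). Between the bar and the lid's front edge is a 40 mm gap, so that the bar can be pinched from above and can turn between the fingers while the lid swings. Raising takes 2 to 4 N at the bar.
- foot_pin (a point): Lower pivot of the stay, on a dark steel clamp in a slotted rail inside the box's right-hand side wall, 57 mm (+-7 mm from case to case) in front of the box centre and 95 mm above the table. The clamp slips forward or back along the rail when the bar is forced with more than about 17 N against the straight stay (or when the lid is forced down on a locked stay); it must stay where it is.
- stay_knee (a joint): Angle of the stay's knee: about 0 (+-0.1) when the lid is shut and the stay folded, 2.39 when the two links are in line, 2.64 at the stop beyond straight (locked, knee bowed towards the robot). A light spring pushes it towards the stop, but it cannot snap over while the bar is still pulled hard against the straight stay. Broken means below 1.9; let go between about 2.1 and 2.39 the spring takes it back to the lock.
- knee (a point): Axis of the stay's red knee knuckle: a roller 22 mm in diameter, 32 mm long along the box's y. The two brass links are 77 mm long each (foot pin to knee, knee to lid). When locked, the knee is about 150 mm above the table and the stay leans about 45 degrees, away from the robot at the top; to break it the knee is pushed away from the robot and down, square to the stay (direction about 0.7 x, -0.7 z of the box), some 30 mm in all. It gives way at about 3 to 5 N.
- stay: The folding stay of two brass links with the red knee, origin at its lower pivot. Pushes on it must stay below 25 N.
- stamp_mid (a point): Centre of the wooden rubber stamp, half-way up: base 32 x 48 x 15 mm, turned round knob about 28 mm thick from 30 to 67 mm height, 67 mm high in all, 0.05 kg; it stands upright on the table, this point 33.5 mm above its underside.
- rubber_stamp: The same stamp; origin at the centre of its underside.
- ink_pad: Blue tin ink pad, 57 x 87 x 17 mm, bystander. Origin: centre of its underside.
- card_reader: Black pocket card reader, 115 x 66 x 22 mm, bystander. Origin: centre of its underside.
- marker_black: White marker with a black cap, 15 x 136 x 15 mm, bystander. Origin: centre of its underside.
- tape_roll_1: Yellow paper tape roll lying flat, 52 mm across, 18 mm high, bystander. Origin: centre of its underside.

How it is judged (in metres and radians):
On the way, in this order (a step that is already met when the one before it is completed fails the run):
1. the lid is up and the stay's knee has snapped beyond straight (locked), knee above 2.48 rad (value of joint stay_knee above 2.48 rad and value of joint lid above 1.1 rad), for 0.3 s.
2. with the stay locked, the stamp is inside the box and let go (all of step 1 and x of stamp_mid in the frame of stock_box between -0.087 and 0.087 m and y of stamp_mid in the frame of stock_box between -0.142 and 0.142 m and z of stamp_mid in the frame of stock_box below 0.06 m and contact force between the fingers and rubber_stamp below 0.1 N), for 0.2 s.
3. the stay is broken (knee below 1.9 rad) while the lid is still up (above 0.8 rad), stamp inside (value of joint stay_knee below 1.9 rad and value of joint lid above 0.8 rad and x of stamp_mid in the frame of stock_box between -0.087 and 0.087 m and y of stamp_mid in the frame of stock_box between -0.142 and 0.142 m and z of stamp_mid in the frame of stock_box below 0.06 m and contact force between the fingers and rubber_stamp below 0.1 N), for 0.15 s.
At the end, for the whole second after the job is handed in: The lid is shut (below 0.03 rad) with the stay folded (knee below 0.3 rad), the stamp lies inside the box at rest and let go, and the stay's foot clamp is within 2 mm of where it was (value of joint lid below 0.03 rad and value of joint stay_knee below 0.3 rad and distance of foot_pin from where it was at the start of the episode below 0.002 m and x of stamp_mid in the frame of stock_box between -0.087 and 0.087 m and y of stamp_mid in the frame of stock_box between -0.142 and 0.142 m and z of stamp_mid in the frame of stock_box below 0.06 m and contact force between the fingers and rubber_stamp below 0.1 N and linear speed of rubber_stamp below 0.02 m/s); the robot touches nothing.
It fails at once if the stay's foot clamp slips more than 2 mm (the lid was forced against its stay) (distance of foot_pin from where it was at the start of the episode above 0.002 m).
It fails at once if the lid falls or is slammed (faster than 1.5 rad/s downwards) (velocity of joint lid below -1.5 rad/s).
It fails at once if the robot pushes on the stay with more than 25 N (contact force between any of the fingers, the arm and stay above 25 N).
It fails at once if the ink pad, card reader, marker or tape roll is moved more than 30 mm (distance of any of ink_pad, card_reader, marker_black, tape_roll_1 from where it was at the start of the episode above 0.03 m).
It also fails if it takes over 72 s, if anything falls off the work surface, if the arm or the gripper's body presses on something with over 40 N, if the wrist force passes 120 N, or if a joint passes its speed limit or range.

## Robot

A 6-joint arm with a two-finger parallel gripper is mounted at the origin on a cart in front of the work surface, level with it; the furniture and walls round the work are solid. World frame = base frame: x ahead of the robot, y to its left, z up, the work surface at z = 0. Lengths are in mm, angles in rad, forces in N, time in s.
With the tool pointing down it reaches from about 325 to 775 mm from the base axis. Payload 5.5 kg.
Tool frame: the origin (TCP) lies midway between the tips of the shut fingers; the grasp point (between the pads) lies 19 mm behind it; z points along the fingers, y is the line along which they close (so a half turn about z gives the same grasp; the last joint's range is limited). The gripper opens to 85 mm and grips with 20 to 120 N. Pads are 22 mm wide; open, the fingers measure 114 mm over their backs; the gripper's body (76 mm by 85 mm) begins 54 mm behind the grasp point. The pads swing forward as they close: fully open they stand 13 mm farther back than shut.
Start: joints at [-1.276, 0.091, 1.231, -0, 1.82, -0.057], TCP at [206.753, -563.267, 231.275] pointing down, gripper open.
Joint ranges: [-2.87, 2.87], [-0.86, 2.18], [0.17, 2.46], [-1.51, 4.65], [0.06, 2.69], [-2.65, 2.65]. Speed limits (rad/s): [2.57, 2.57, 3.01, 3.14, 3.14, 3.14].

## Interface

Orientations are given as a unit quaternion [w, x, y, z].
In Python, from workcell import get_state, snapshot, camera_params, ticket gives the robot as it stands.
- The arm moves only by the shell command python3 -m crank 'ROWS'. ROWS is JSON, a list of rows, each an object of numbers: "dx", "dy", "dz": the shift along the world's x, y, z in m; "wx", "wy", "wz": the turn, a rotation vector about the world's x, y, z in rad; "fingers": the opening, from -1 (shut) to 1 (fully open). A call has 1 to 20 rows; each row is the pose to reach, as a shift and turn from the pose commanded when the call began; what a row does not reach only later rows make up. A row lasts 1/12 s, in which the tool goes at most 41.7 mm and 7.16 degrees, less where a joint would pass 70% of its speed; a pose out of reach is approached as far as the arm can. A call with a gripper value outside its range is refused whole. The fingers move at their own pace and stop on an object; the grip force is fixed at half the most. Time passes only in rows, so rows that repeat a pose let the fingers close. It gives the time, the measured TCP pose, the force, the opening and the grip force at its end, in the units of the state.
- get_state(): the state, without advancing time (a new reading comes with each control period).
- snapshot(name): name is "scene" or "top"; returns the picture (480x640x3 uint8, red, green, blue); there is no depth.
- camera_params(name): a dict with "vfov" (degrees; the focal length in pixels is half the picture's height over the tangent of half this angle, whatever the lens; pixels are square), "cx", "cy" (the principal point, pixels), "rvec" (rotation vector, rad) and "tvec" (3), from world to camera coordinates, as OpenCV has them. Camera axes: x right, y down, z forward; pixel columns grow to the right and rows downward; lengths in mm; the calibration is good to about 2 mm. A picture is of the moment at which its call begins. camera_params takes no time and is no camera call.
- ticket.job_done(): hands the job in; it is judged then, once.
The state is a dict: "time": time; "joint_positions": joint angles; "dq": joint speeds; "effort": joint torques, N m; "tcp_pos": TCP position; "tool_rot": TCP orientation; "force": force on the tool from outside, world axes, zero at the start; "moment": the same for the moment, N m; "finger_gap": finger opening in mm; "finger_force": force on a finger pad.
Only numpy, scipy, OpenCV 4.12 (cv2) and the standard library are available. Lean on these libraries where they do the work, as an engineer would, in place of code of your own. Each camera call takes 0.05 s, during which the arm holds its last target. There are 200 camera calls.

## Working session

There is one attempt and no reset: what is moved stays moved. The work goes in short steps, Python scripts to look and compute and a shell command to move; the robot and the scene stay as the last step left them, time stands still between calls to the robot, and variables do not carry over. Pictures are saved under pics/ and viewed, at most 10 in all, crops included, and the job is handed in when it is done.

```bash
mkdir -p pics; ls; python3 - <<'E'
from workcell import *
import cv2
print(get_state())
for n in("scene","top"):
    p=snapshot(n);cv2.imwrite(f"pics/{n}0.png",p[:,:,::-1]);print(camera_params(n))
E
```

```text
pics
{'time': 0.0, 'joint_positions': array([-1.27569967e+00,  9.18751108e-02,  1.23188251e+00,  2.00966274e-05,
        1.81979570e+00, -5.66790880e-02]), 'dq': array([-0.00145517, -0.00082161,  0.00016339,  0.0001262 ,  0.00013471,
        0.00033729]), 'effort': array([-7.98376659e-04, -4.58723724e+01, -4.18027675e+01, -1.86438915e-04,
        1.14051430e-02, -1.56714390e-05]), 'tcp_pos': array([ 206.67433811, -562.98418338,  230.14304217]), 'tool_rot': array([-9.74535264e-04,  9.84570660e-01,  1.74984727e-01, -1.06916149e-04]), 'force': array([0.90496115, 1.07359443, 0.32136364]), 'moment': array([-0.01792319, -0.01519301,  0.01036079]), 'finger_force': 0.0, 'finger_gap': 85.42980974407774}
{'vfov': 57.899521894551675, 'cx': 316.94134208818525, 'cy': 239.30899482694306, 'rvec': array([ 0.57170107, -2.57364499,  1.26962164]), 'tvec': array([492.62472684, 190.81966812, 899.5297384 ])}
{'vfov': 47.864167665545814, 'cx': 306.8508666791003, 'cy': 248.54595703024935, 'rvec': array([ 2.16551133, -2.12879156,  0.1331908 ]), 'tvec': array([  -1.8813568 ,  560.77020211, 1164.67626352])}
```

View pics/scene0.png

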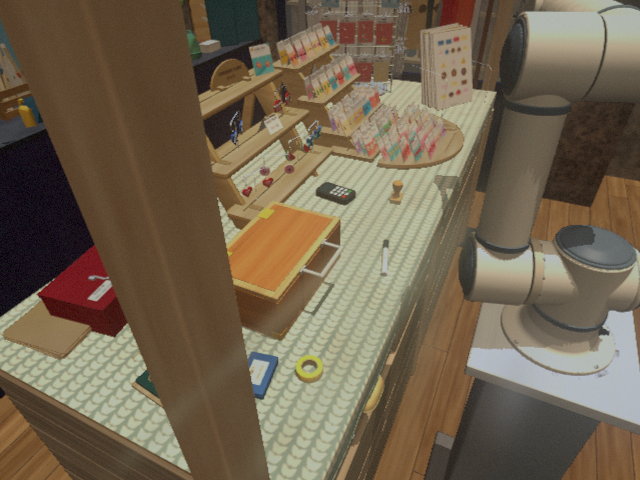

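View pics/top0.png

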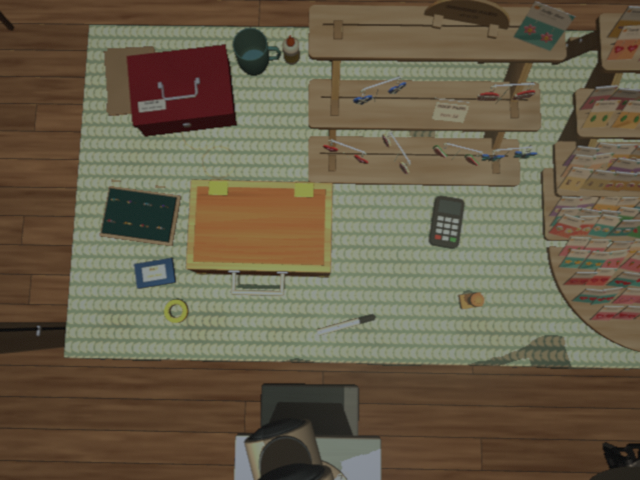

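The top view shows the box lid (190–333, 181–272), with its bar at about (234–284, 291). The stamp is at about (475,299), the marker at (345,325), the tape at (176,311), the pad at (155,272) and the reader at (447,222). The hinges are on the far side.

```bash
cat > h.py <<'E'
from workcell import *
import cv2, numpy as np
def cam(n):
    c=camera_params(n);R=cv2.Rodrigues(np.array(c['rvec']))[0];f=240/np.tan(np.radians(c['vfov']/2))
    return R,np.array(c['tvec']),f,c['cx'],c['cy']
def ray(n,u,v):
    R,t,f,cx,cy=cam(n);return -R.T@t, R.T@np.array([(u-cx)/f,(v-cy)/f,1])
def onz(n,u,v,z):
    o,d=ray(n,u,v);return (o+d*(z-o[2])/d[2]).round(1)
def px(n,p):
    R,t,f,cx,cy=cam(n);q=R@np.array(p,float)+t;return (f*q[0]/q[2]+cx).round(1),(f*q[1]/q[2]+cy).round(1)
E
python3 - <<'E'
from h import *
for u,v,z in [(188,270,122),(331,273,122),(333,182,122),(192,181,122),(234,291,116),(284,291,116),(460,300,15),(477,299,60),(345,325,8),(176,311,18),(155,272,17),(447,222,22)]: print(u,v,onz('top',u,v,z))
print('scene')
for u,v,z in [(303,271,116),(338,280,116),(398,183,60),(397,200,5)]: print(u,v,onz('scene',u,v,z))
a=cv2.imread('pics/top0.png')
x=cv2.resize(a[170:340,170:340],None,fx=3.4,fy=3.4,interpolation=cv2.INTER_CUBIC)
y=cv2.resize(a[250:335,420:520],(680,578),interpolation=cv2.INTER_CUBIC)
b=cv2.imread('pics/scene0.png')
z=cv2.resize(b[230:330,280:360],(464,580),interpolation=cv2.INTER_CUBIC)
w=cv2.resize(b[165:215,370:430],(600,500),interpolation=cv2.INTER_CUBIC)
m=np.zeros((600,800,3),np.uint8)
for im,(r,c) in [(x,(0,0)),(y,(0,400)),(z,(300,0)),(w,(300,400))]:
    m[r:r+300,c:c+400]=cv2.resize(im,(400,300))
cv2.imwrite('pics/m.png',m)
E
```

```text
188 270 [500.7 250.7 122. ]
331 273 [499.5 -43.7 122. ]
333 182 [691.2 -45.7 122. ]
192 181 [688.9 251.1 122. ]
234 291 [459.5 155.2 116. ]
284 291 [461.3  52.2 116. ]
460 300 [ 453.6 -335.8   15. ]
477 299 [ 454.4 -360.    60. ]
345 325 [393.8 -80.2   8. ]
176 311 [418.  297.2  18. ]
155 272 [504.5 349.3  17. ]
447 222 [ 628.7 -308.1   22. ]
scene
303 271 [497.8 162.1 116. ]
338 280 [421.6 157.5 116. ]
398 183 [ 451.6 -357.5   60. ]
397 200 [ 447.9 -352.4    5. ]
```

View pics/m.png

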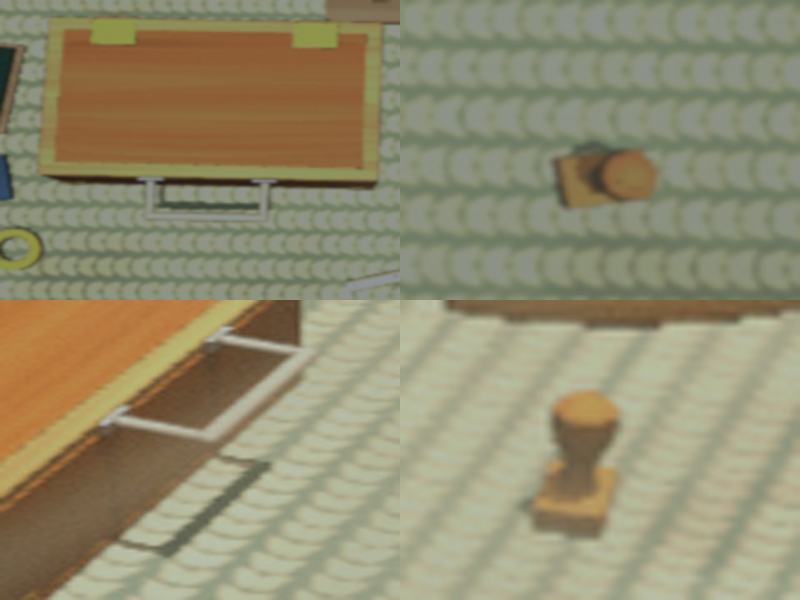

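The crops put the bar at x≈457, y≈105 and the stamp knob at about (452,-358) with its long side roughly along y. The box yaw is about 0. Next I go above the bar, turned so the fingers close along x.

```bash
python3 -m crank '[{"dx":0.25,"dy":0.668,"dz":0,"wz":1.218,"fingers":-0.2},{"dx":0.25,"dy":0.668,"dz":0,"wz":1.218,"fingers":-0.2},{"dx":0.25,"dy":0.668,"dz":0,"wz":1.218,"fingers":-0.2},{"dx":0.25,"dy":0.668,"dz":0,"wz":1.218,"fingers":-0.2},{"dx":0.25,"dy":0.668,"dz":0,"wz":1.218,"fingers":-0.2},{"dx":0.25,"dy":0.668,"dz":0,"wz":1.218,"fingers":-0.2},{"dx":0.25,"dy":0.668,"dz":0,"wz":1.218,"fingers":-0.2},{"dx":0.25,"dy":0.668,"dz":0,"wz":1.218,"fingers":-0.2},{"dx":0.25,"dy":0.668,"dz":0,"wz":1.218,"fingers":-0.2},{"dx":0.25,"dy":0.668,"dz":0,"wz":1.218,"fingers":-0.2},{"dx":0.25,"dy":0.668,"dz":0,"wz":1.218,"fingers":-0.2},{"dx":0.25,"dy":0.668,"dz":0,"wz":1.218,"fingers":-0.2},{"dx":0.25,"dy":0.668,"dz":0,"wz":1.218,"fingers":-0.2},{"dx":0.25,"dy":0.668,"dz":0,"wz":1.218,"fingers":-0.2},{"dx":0.25,"dy":0.668,"dz":0,"wz":1.218,"fingers":-0.2},{"dx":0.25,"dy":0.668,"dz":0,"wz":1.218,"fingers":-0.2},{"dx":0.25,"dy":0.668,"dz":0,"wz":1.218,"fingers":-0.2},{"dx":0.25,"dy":0.668,"dz":0,"wz":1.218,"fingers":-0.2},{"dx":0.25,"dy":0.668,"dz":0,"wz":1.218,"fingers":-0.2},{"dx":0.25,"dy":0.668,"dz":0,"wz":1.218,"fingers":-0.2}]'; python3 -c "
from h import *
s=get_state();print(s['joint_positions'])"
```

```text
[-1.27570523e+00  9.17801928e-02  1.23175027e+00  1.49692173e-05
  1.81976604e+00 -5.66954348e-02]invalid input at $[0]: expected keys dx, dy, dz, wx, wy, wz, fingers
```

```bash
python3 -m crank '[{"dx":0.25,"dy":0.668,"dz":0,"wx":0,"wy":0,"wz":1.218,"fingers":-0.2},{"dx":0.25,"dy":0.668,"dz":0,"wx":0,"wy":0,"wz":1.218,"fingers":-0.2},{"dx":0.25,"dy":0.668,"dz":0,"wx":0,"wy":0,"wz":1.218,"fingers":-0.2},{"dx":0.25,"dy":0.668,"dz":0,"wx":0,"wy":0,"wz":1.218,"fingers":-0.2},{"dx":0.25,"dy":0.668,"dz":0,"wx":0,"wy":0,"wz":1.218,"fingers":-0.2},{"dx":0.25,"dy":0.668,"dz":0,"wx":0,"wy":0,"wz":1.218,"fingers":-0.2},{"dx":0.25,"dy":0.668,"dz":0,"wx":0,"wy":0,"wz":1.218,"fingers":-0.2},{"dx":0.25,"dy":0.668,"dz":0,"wx":0,"wy":0,"wz":1.218,"fingers":-0.2},{"dx":0.25,"dy":0.668,"dz":0,"wx":0,"wy":0,"wz":1.218,"fingers":-0.2},{"dx":0.25,"dy":0.668,"dz":0,"wx":0,"wy":0,"wz":1.218,"fingers":-0.2},{"dx":0.25,"dy":0.668,"dz":0,"wx":0,"wy":0,"wz":1.218,"fingers":-0.2},{"dx":0.25,"dy":0.668,"dz":0,"wx":0,"wy":0,"wz":1.218,"fingers":-0.2},{"dx":0.25,"dy":0.668,"dz":0,"wx":0,"wy":0,"wz":1.218,"fingers":-0.2},{"dx":0.25,"dy":0.668,"dz":0,"wx":0,"wy":0,"wz":1.218,"fingers":-0.2},{"dx":0.25,"dy":0.668,"dz":0,"wx":0,"wy":0,"wz":1.218,"fingers":-0.2},{"dx":0.25,"dy":0.668,"dz":0,"wx":0,"wy":0,"wz":1.218,"fingers":-0.2},{"dx":0.25,"dy":0.668,"dz":0,"wx":0,"wy":0,"wz":1.218,"fingers":-0.2},{"dx":0.25,"dy":0.668,"dz":0,"wx":0,"wy":0,"wz":1.218,"fingers":-0.2},{"dx":0.25,"dy":0.668,"dz":0,"wx":0,"wy":0,"wz":1.218,"fingers":-0.2},{"dx":0.25,"dy":0.668,"dz":0,"wx":0,"wy":0,"wz":1.218,"fingers":-0.2}]'; python3 -c "
from h import *
s=get_state();print(s['joint_positions'])"
```

```text
time: 1.77
tcp_pos: [456.5, 104.7, 230.7]
tool_rot: [-0.0, 0.707, 0.707, -0.001]
force: [-0.6, -1.2, -0.2]
finger_gap: 34.3
finger_force: 0.0
[ 1.53184479e-01 -2.62343151e-01  1.56524317e+00 -5.85825127e-04
  1.84017275e+00  1.52897662e-01]
```

```bash
python3 -m crank '[{"dx":0,"dy":0,"dz":-0.04,"wx":0,"wy":0,"wz":0,"fingers":-0.2},{"dx":0,"dy":0,"dz":-0.08,"wx":0,"wy":0,"wz":0,"fingers":-0.2},{"dx":0,"dy":0,"dz":-0.1,"wx":0,"wy":0,"wz":0,"fingers":-0.2},{"dx":0,"dy":0,"dz":-0.1,"wx":0,"wy":0,"wz":0,"fingers":-0.2}]'; python3 - <<'E'
from h import *
a=snapshot('scene')[:,:,::-1];b=snapshot('top')[:,:,::-1]
m=np.hstack([cv2.resize(a[190:310,260:380],(400,400),interpolation=2),cv2.resize(b[210:330,200:320],(400,400),interpolation=2)])
cv2.imwrite('pics/m2.png',m)
E
```

```text
time: 2.1
tcp_pos: [453.8, 102.5, 125.5]
tool_rot: [-0.003, 0.708, 0.706, -0.004]
force: [-0.8, -0.1, -0.7]
finger_gap: 34.4
finger_force: 0.0
```

View pics/m2.png

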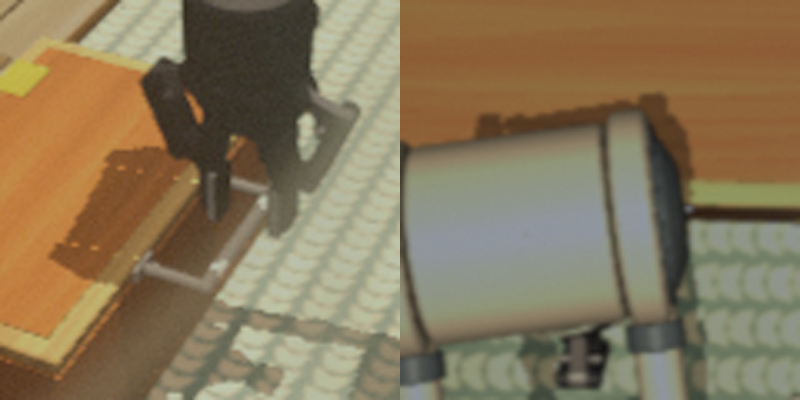

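The fingers straddle the bar, so I descend and close.

```bash
python3 -m crank '[{"dx":0,"dy":0,"dz":-0.016,"wx":0,"wy":0,"wz":0,"fingers":-0.2},{"dx":0,"dy":0,"dz":-0.032,"wx":0,"wy":0,"wz":0,"fingers":-0.2},{"dx":0,"dy":0,"dz":-0.032,"wx":0,"wy":0,"wz":0,"fingers":-0.2}]'; python3 -m crank '[{"dx":0,"dy":0,"dz":0,"wx":0,"wy":0,"wz":0,"fingers":-1},{"dx":0,"dy":0,"dz":0,"wx":0,"wy":0,"wz":0,"fingers":-1},{"dx":0,"dy":0,"dz":0,"wx":0,"wy":0,"wz":0,"fingers":-1},{"dx":0,"dy":0,"dz":0,"wx":0,"wy":0,"wz":0,"fingers":-1},{"dx":0,"dy":0,"dz":0,"wx":0,"wy":0,"wz":0,"fingers":-1},{"dx":0,"dy":0,"dz":0,"wx":0,"wy":0,"wz":0,"fingers":-1}]'
```

```text
time: 2.45
tcp_pos: [456.8, 104.0, 99.4]
tool_rot: [0.0, 0.708, 0.706, -0.0]
force: [0.4, 0.0, -0.3]
finger_gap: 34.4
finger_force: 0.0
time: 2.95
tcp_pos: [457.3, 104.5, 102.0]
tool_rot: [0.001, 0.708, 0.707, 0.001]
force: [-3.6, -1.4, 5.7]
finger_gap: 7.5
finger_force: 58.7
```

```bash
python3 -m crank '[{"dx":0.0002,"dy":0,"dz":0.006,"wx":0,"wy":0,"wz":0,"fingers":-1},{"dx":0.0006,"dy":0,"dz":0.0117,"wx":0,"wy":0,"wz":0,"fingers":-1},{"dx":0.0018,"dy":0,"dz":0.0234,"wx":0,"wy":0,"wz":0,"fingers":-1},{"dx":0.0035,"dy":0,"dz":0.035,"wx":0,"wy":0,"wz":0,"fingers":-1},{"dx":0.0035,"dy":0,"dz":0.035,"wx":0,"wy":0,"wz":0,"fingers":-1}]'; python3 - <<'E'
from h import *
a=snapshot('scene')[:,:,::-1]
cv2.imwrite('pics/m3.png',cv2.resize(a[170:330,200:400],(600,480),interpolation=2))
for th in [.15,.3,.45,.6,.75,.9,1.0,1.1,1.15,1.2,1.22,1.24,1.26,1.28,1.3,1.32,1.34,1.36,1.38]:
    print(th,round(235*(1-np.cos(th))+6*np.sin(th),1),round(235*np.sin(th)+6*(np.cos(th)-1),1))
E
```

```text
time: 3.37
tcp_pos: [460.8, 104.5, 137.6]
tool_rot: [0.001, 0.708, 0.707, 0.001]
force: [-3.8, -2.9, 0.1]
finger_gap: 7.6
finger_force: 58.9
0.15 3.5 35.1
0.3 12.3 69.2
0.45 26.0 101.6
0.6 44.4 131.6
0.75 67.1 158.6
0.9 93.6 181.8
1.0 113.1 195.0
1.1 133.8 206.2
1.15 144.5 211.0
1.2 155.4 215.2
1.22 159.9 216.8
1.24 164.3 218.2
1.26 168.8 219.6
1.28 173.4 220.9
1.3 177.9 222.0
1.32 182.5 223.1
1.34 187.1 224.1
1.36 191.7 225.1
1.38 196.3 225.9
```

View pics/m3.png

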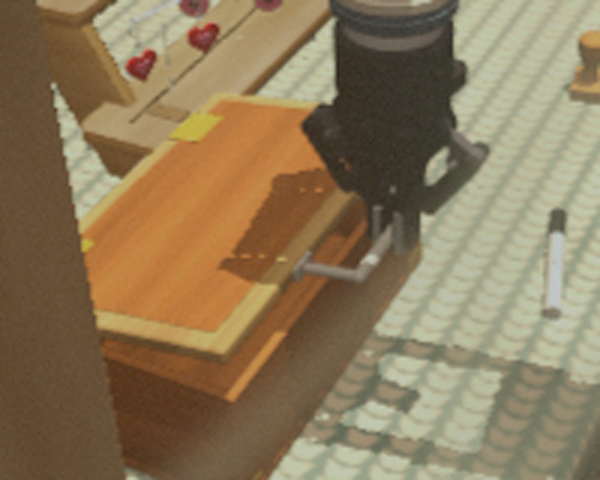

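The lid is lifting with the bar held. Next I follow the arc to 1.0 rad.

```bash
python3 -m crank '[{"dx":0.0038,"dy":0,"dz":0.0173,"wx":0,"wy":0,"wz":0,"fingers":-1},{"dx":0.0088,"dy":0,"dz":0.0342,"wx":0,"wy":0,"wz":0,"fingers":-1},{"dx":0.015,"dy":0,"dz":0.0507,"wx":0,"wy":0,"wz":0,"fingers":-1},{"dx":0.0225,"dy":0,"dz":0.0666,"wx":0,"wy":0,"wz":0,"fingers":-1},{"dx":0.0312,"dy":0,"dz":0.082,"wx":0,"wy":0,"wz":0,"fingers":-1},{"dx":0.0409,"dy":0,"dz":0.0966,"wx":0,"wy":0,"wz":0,"fingers":-1},{"dx":0.0518,"dy":0,"dz":0.1106,"wx":0,"wy":0,"wz":0,"fingers":-1},{"dx":0.0636,"dy":0,"dz":0.1236,"wx":0,"wy":0,"wz":0,"fingers":-1},{"dx":0.0765,"dy":0,"dz":0.1357,"wx":0,"wy":0,"wz":0,"fingers":-1},{"dx":0.0901,"dy":0,"dz":0.1468,"wx":0,"wy":0,"wz":0,"fingers":-1},{"dx":0.1096,"dy":0,"dz":0.16,"wx":0,"wy":0,"wz":0,"fingers":-1},{"dx":0.1096,"dy":0,"dz":0.16,"wx":0,"wy":0,"wz":0,"fingers":-1}]'
```

```text
time: 4.42
tcp_pos: [570.8, 103.8, 300.4]
tool_rot: [0.002, 0.708, 0.706, 0.002]
force: [-8.8, -5.3, 15.2]
finger_gap: 7.3
finger_force: 61.9
```

The arm yields about 2.5 N/mm. The commanded radius is about 6 mm too small, so I correct it outward on the way to 1.2 rad.

```bash
python3 -m crank '[{"dx":-0.0015,"dy":0,"dz":0.003,"wx":0,"wy":0,"wz":0,"fingers":-1},{"dx":0.003,"dy":0,"dz":0.0085,"wx":0,"wy":0,"wz":0,"fingers":-1},{"dx":0.0105,"dy":0,"dz":0.0135,"wx":0,"wy":0,"wz":0,"fingers":-1},{"dx":0.018,"dy":0,"dz":0.0165,"wx":0,"wy":0,"wz":0,"fingers":-1},{"dx":0.0235,"dy":0,"dz":0.0192,"wx":0,"wy":0,"wz":0,"fingers":-1},{"dx":0.029,"dy":0,"dz":0.0215,"wx":0,"wy":0,"wz":0,"fingers":-1},{"dx":0.0345,"dy":0,"dz":0.0236,"wx":0,"wy":0,"wz":0,"fingers":-1},{"dx":0.04,"dy":0,"dz":0.0258,"wx":0,"wy":0,"wz":0,"fingers":-1},{"dx":0.04,"dy":0,"dz":0.0258,"wx":0,"wy":0,"wz":0,"fingers":-1},{"dx":0.04,"dy":0,"dz":0.0258,"wx":0,"wy":0,"wz":0,"fingers":-1}]'; python3 -c "
from h import *
s=get_state();print(s['tcp_pos'],s['force'],s['moment'])
for n in('scene','top'):cv2.imwrite(f'pics/{n}4.png',snapshot(n)[:,:,::-1])
a=cv2.imread('pics/top4.png')[170:290,180:340];b=cv2.imread('pics/scene4.png')[150:330,200:400]
cv2.imwrite('pics/m4.png',np.hstack([cv2.resize(a,(400,300),interpolation=2),cv2.resize(b,(400,300),interpolation=2)]))
"
```

```text
time: 5.25
tcp_pos: [610.5, 103.6, 320.6]
tool_rot: [0.001, 0.708, 0.706, -0.0]
force: [0.2, -6.0, 0.9]
finger_gap: 7.5
finger_force: 59.4
[610.47595379 103.55276487 320.5877356 ] [ 0.15427185 -6.03307792  0.90494667] [-0.94556967  0.07370695 -0.11756881]
```

View pics/m4.png

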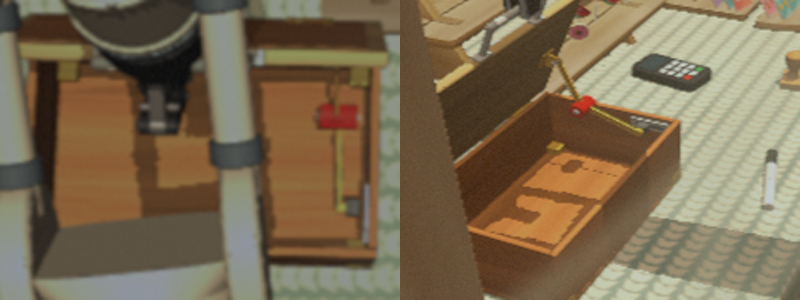

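The red knee shows in both views and is bent, with the link to the foot clamp visible. Forces are near zero, so I go slowly, tracking force.

```bash
python3 -m crank '[{"dx":0.0022,"dy":0,"dz":0.0008,"wx":0,"wy":0,"wz":0,"fingers":-1},{"dx":0.0045,"dy":0,"dz":0.0016,"wx":0,"wy":0,"wz":0,"fingers":-1},{"dx":0.0067,"dy":0,"dz":0.0023,"wx":0,"wy":0,"wz":0,"fingers":-1},{"dx":0.0067,"dy":0,"dz":0.0023,"wx":0,"wy":0,"wz":0,"fingers":-1}]'; cat > k.py <<'E'
from h import *
s=get_state();f=s['force'];th=1.25;print('tcp',s['tcp_pos'].round(1),'f',f.round(1),'tang',round(f[0]*np.sin(th)+f[2]*np.cos(th),1))
L=[]
for n in('scene','top'):
    p=snapshot(n);h=cv2.cvtColor(p,cv2.COLOR_RGB2HSV);m=((h[...,0]<6)|(h[...,0]>174))&(h[...,1]>190)&(h[...,2]>90)
    r=(slice(170,300),slice(270,360)) if n=='scene' else (slice(170,270),slice(285,335))
    y,x=np.nonzero(m[r]);u,v=x.mean()+r[1].start,y.mean()+r[0].start;L.append(ray(n,u,v));print(n,round(u,1),round(v,1),len(x))
(o1,d1),(o2,d2)=L;A=np.stack([d1,-d2],1);k=np.linalg.lstsq(A,o2-o1,rcond=None)[0]
P,Q=o1+d1*k[0],o2+d2*k[1];print('knee',((P+Q)/2).round(1),'gap',np.linalg.norm(P-Q).round(1))
E
python3 k.py
```

```text
time: 5.68
tcp_pos: [616.6, 103.5, 322.8]
tool_rot: [0.001, 0.708, 0.706, -0.001]
force: [-1.9, -7.0, 1.7]
finger_gap: 7.6
finger_force: 59.4
tcp [616.6 103.5 322.8] f [-1.9 -7.   1.7] tang -1.3
scene 291.9 211.4 60
top 314.4 217.1 54
knee [614.4  -7.7 128.3] gap 0.3
```

```bash
python3 -m crank '[{"dx":0.0022,"dy":0,"dz":0.0007,"wx":0,"wy":0,"wz":0,"fingers":-1},{"dx":0.0044,"dy":0,"dz":0.0014,"wx":0,"wy":0,"wz":0,"fingers":-1},{"dx":0.0044,"dy":0,"dz":0.0014,"wx":0,"wy":0,"wz":0,"fingers":-1}]' | grep force; python3 k.py;python3 -m crank '[{"dx":0.0023,"dy":0,"dz":0.0007,"wx":0,"wy":0,"wz":0,"fingers":-1},{"dx":0.0023,"dy":0,"dz":0.0007,"wx":0,"wy":0,"wz":0,"fingers":-1}]' | grep force; python3 k.py
```

```text
force: [-2.3, -6.2, 0.3]
finger_force: 59.4
tcp [620.9 103.4 324.2] f [-2.3 -6.2  0.3] tang -2.1
scene 292.2 210.9 61
top 314.4 217.4 53
knee [613.5  -7.8 130. ] gap 0.1
force: [-2.1, -6.9, 1.3]
finger_force: 59.4
tcp [623.1 103.4 324.9] f [-2.1 -6.9  1.3] tang -1.6
scene 292.5 210.3 64
top 314.6 217.6 60
knee [612.6  -8.2 131.7] gap 0.1
```

```bash
for i in 1; do python3 -m crank '[{"dx":0.0022,"dy":0,"dz":0.0007,"wx":0,"wy":0,"wz":0,"fingers":-1},{"dx":0.0044,"dy":0,"dz":0.0014,"wx":0,"wy":0,"wz":0,"fingers":-1},{"dx":0.0044,"dy":0,"dz":0.0014,"wx":0,"wy":0,"wz":0,"fingers":-1}]' | grep force; python3 k.py;done; python3 -m crank '[{"dx":0.0023,"dy":0,"dz":0.0006,"wx":0,"wy":0,"wz":0,"fingers":-1},{"dx":0.0023,"dy":0,"dz":0.0006,"wx":0,"wy":0,"wz":0,"fingers":-1}]' | grep force; python3 k.py
```

```text
force: [-2.6, -6.7, 0.3]
finger_force: 59.4
tcp [627.5 103.4 326.3] f [-2.6 -6.7  0.3] tang -2.4
scene 292.5 209.7 64
top 314.6 217.4 56
knee [612.7  -8.3 133.2] gap 0.2
force: [-1.3, -7.2, 1.2]
finger_force: 59.0
tcp [630.1 103.6 327.4] f [-1.3 -7.2  1.2] tang -0.9
scene 293.2 209.2 59
top 314.3 217.7 49
knee [611.1  -7.9 135.6] gap 1.4
```

```bash
python3 -m crank '[{"dx":0.0023,"dy":0,"dz":0.0006,"wx":0,"wy":0,"wz":0,"fingers":-1},{"dx":0.0023,"dy":0,"dz":0.0006,"wx":0,"wy":0,"wz":0,"fingers":-1}]' | grep force; python3 k.py; python3 -m crank '[{"dx":0.0023,"dy":0,"dz":0.0006,"wx":0,"wy":0,"wz":0,"fingers":-1},{"dx":0.0023,"dy":0,"dz":0.0006,"wx":0,"wy":0,"wz":0,"fingers":-1}]' | grep force; python3 k.py; python3 -m crank '[{"dx":0.0023,"dy":0,"dz":0.0006,"wx":0,"wy":0,"wz":0,"fingers":-1},{"dx":0.0023,"dy":0,"dz":0.0006,"wx":0,"wy":0,"wz":0,"fingers":-1}]' | grep force; python3 k.py
```

```text
force: [-2.0, -5.7, 1.4]
finger_force: 59.2
tcp [632.4 103.6 328. ] f [-2.  -5.7  1.4] tang -1.4
scene 293.3 208.9 63
top 314.5 218.0 56
knee [610.6  -8.1 136.4] gap 0.7
force: [-1.3, -6.3, 0.9]
finger_force: 59.2
tcp [634.7 103.6 328.6] f [-1.3 -6.3  0.9] tang -0.9
scene 293.5 208.1 61
top 314.4 218.4 58
knee [609.6  -7.8 139. ] gap 0.3
force: [-1.6, -6.0, 0.9]
finger_force: 59.2
tcp [636.9 103.5 329.1] f [-1.6 -6.   0.9] tang -1.3
scene 293.8 208.0 62
top 314.6 218.4 53
knee [609.2  -8.3 139.1] gap 0.9
```

```bash
python3 -m crank '[{"dx":0.0023,"dy":0,"dz":0.0005,"wx":0,"wy":0,"wz":0,"fingers":-1},{"dx":0.0023,"dy":0,"dz":0.0005,"wx":0,"wy":0,"wz":0,"fingers":-1}]' | grep force; python3 k.py; python3 -m crank '[{"dx":0.0023,"dy":0,"dz":0.0005,"wx":0,"wy":0,"wz":0,"fingers":-1},{"dx":0.0023,"dy":0,"dz":0.0005,"wx":0,"wy":0,"wz":0,"fingers":-1}]' | grep force; python3 k.py
```

```text
force: [-1.6, -6.6, 1.9]
finger_force: 59.3
tcp [639.2 103.5 329.7] f [-1.6 -6.6  1.9] tang -0.9
scene 294.1 207.3 64
top 314.1 219.1 54
knee [607.4  -7.3 142.2] gap 0.3
force: [-1.5, -6.7, 2.9]
finger_force: 59.3
tcp [641.5 103.5 330.2] f [-1.5 -6.7  2.9] tang -0.5
scene 294.9 206.8 60
top 314.6 219.6 46
knee [605.9  -8.4 143.4] gap 0.7
```

```bash
python3 -m crank '[{"dx":0.0015,"dy":0,"dz":0.0004,"wx":0,"wy":0,"wz":0,"fingers":-1},{"dx":0.0015,"dy":0,"dz":0.0004,"wx":0,"wy":0,"wz":0,"fingers":-1}]' | grep force; python3 k.py
```

```text
force: [-0.7, -6.2, 1.5]
finger_force: 59.3
tcp [643.  103.5 330.5] f [-0.7 -6.2  1.5] tang -0.2
scene 295.5 205.8 60
top 314.2 220.4 58
knee [603.7  -7.7 147. ] gap 0.7
```

```bash
python3 -m crank '[{"dx":0.0012,"dy":0,"dz":0.0003,"wx":0,"wy":0,"wz":0,"fingers":-1},{"dx":0.0012,"dy":0,"dz":0.0003,"wx":0,"wy":0,"wz":0,"fingers":-1}]' | grep force; python3 k.py
```

```text
force: [0.4, -6.0, 2.3]
finger_force: 59.3
tcp [644.4 103.5 330.8] f [ 0.4 -6.   2.3] tang 1.1
scene 296.3 204.8 63
top 314.6 222.5 42
knee [599.9  -7.9 150.5] gap 2.2
```

```bash
python3 -m crank '[{"dx":0.0012,"dy":0,"dz":0.0003,"wx":0,"wy":0,"wz":0,"fingers":-1},{"dx":0.0012,"dy":0,"dz":0.0003,"wx":0,"wy":0,"wz":0,"fingers":-1}]' | grep force; python3 k.py
```

```text
force: [-4.7, -6.9, 1.2]
finger_force: 59.2
tcp [644.6 103.5 330.9] f [-4.7 -6.9  1.2] tang -4.1
scene 298.4 203.1 60
top 314.4 224.0 53
knee [595.   -8.  156.6] gap 0.4
```

The resistance has jumped and the lid has stopped, so the stay is straight. I ease off.

```bash
python3 -m crank '[{"dx":-0.0008,"dy":0,"dz":-0.0002,"wx":0,"wy":0,"wz":0,"fingers":-1},{"dx":-0.0016,"dy":0,"dz":-0.0004,"wx":0,"wy":0,"wz":0,"fingers":-1},{"dx":-0.0016,"dy":0,"dz":-0.0004,"wx":0,"wy":0,"wz":0,"fingers":-1}]' | grep force; python3 k.py;  python3 -m crank '[{"dx":-0.0012,"dy":0,"dz":-0.0003,"wx":0,"wy":0,"wz":0,"fingers":-1},{"dx":-0.0012,"dy":0,"dz":-0.0003,"wx":0,"wy":0,"wz":0,"fingers":-1},{"dx":-0.0012,"dy":0,"dz":-0.0003,"wx":0,"wy":0,"wz":0,"fingers":-1},{"dx":-0.0012,"dy":0,"dz":-0.0003,"wx":0,"wy":0,"wz":0,"fingers":-1}]' | grep force; python3 k.py
```

```text
force: [-2.7, -5.8, 2.2]
finger_force: 59.2
tcp [643.4 103.5 330.6] f [-2.7 -5.8  2.2] tang -1.9
scene 299.1 203.0 57
top 314.4 224.2 54
knee [593.9  -8.2 157.3] gap 0.9
force: [-2.7, -6.6, 2.0]
finger_force: 59.3
tcp [642.3 103.4 330.4] f [-2.7 -6.6  2. ] tang -1.9
scene 299.6 202.6 61
top 314.0 224.8 48
knee [592.2  -7.5 159.1] gap 1.2
```

The knee has gone from the (606,143) side to (592,159) at the same lid angle, so it is locked. I release the bar, rise clear and back off.

```bash
python3 -m crank '[{"dx":0,"dy":0,"dz":0,"wx":0,"wy":0,"wz":0,"fingers":-0.1},{"dx":0,"dy":0,"dz":0,"wx":0,"wy":0,"wz":0,"fingers":-0.1},{"dx":0,"dy":0,"dz":0,"wx":0,"wy":0,"wz":0,"fingers":-0.1},{"dx":0,"dy":0,"dz":0,"wx":0,"wy":0,"wz":0,"fingers":-0.1},{"dx":0,"dy":0,"dz":0.02,"wx":0,"wy":0,"wz":0,"fingers":-0.1},{"dx":0,"dy":0,"dz":0.04,"wx":0,"wy":0,"wz":0,"fingers":-0.1},{"dx":0,"dy":0,"dz":0.06,"wx":0,"wy":0,"wz":0,"fingers":-0.1},{"dx":0,"dy":0,"dz":0.06,"wx":0,"wy":0,"wz":0,"fingers":-0.1},{"dx":0,"dy":0,"dz":0.06,"wx":0,"wy":0,"wz":0,"fingers":-0.1}]'; python3 k.py
```

```text
time: 10.68
tcp_pos: [642.9, 105.1, 391.0]
tool_rot: [0.001, 0.707, 0.707, 0.001]
force: [-0.5, -0.9, -0.6]
finger_gap: 38.4
finger_force: 0.0
tcp [642.9 105.1 391. ] f [-0.5 -0.9 -0.6] tang -0.7
scene 299.6 202.2 57
top 314.3 224.9 52
knee [592.1  -8.  159.9] gap 0.5
```

```bash
python3 -m crank '[{"dx":-0.06,"dy":-0.02,"dz":0,"wx":0,"wy":0,"wz":-0.12,"fingers":0.4},{"dx":-0.08,"dy":-0.05,"dz":0,"wx":0,"wy":0,"wz":-0.24,"fingers":0.4},{"dx":-0.1,"dy":-0.08,"dz":0,"wx":0,"wy":0,"wz":-0.36,"fingers":0.4},{"dx":-0.12,"dy":-0.11,"dz":0,"wx":0,"wy":0,"wz":-0.48,"fingers":0.4},{"dx":-0.14,"dy":-0.14,"dz":0,"wx":0,"wy":0,"wz":-0.6,"fingers":0.4},{"dx":-0.191,"dy":-0.463,"dz":-0.2,"wx":0,"wy":0,"wz":-1.571,"fingers":0.4},{"dx":-0.191,"dy":-0.463,"dz":-0.2,"wx":0,"wy":0,"wz":-1.571,"fingers":0.4},{"dx":-0.191,"dy":-0.463,"dz":-0.2,"wx":0,"wy":0,"wz":-1.571,"fingers":0.4},{"dx":-0.191,"dy":-0.463,"dz":-0.2,"wx":0,"wy":0,"wz":-1.571,"fingers":0.4},{"dx":-0.191,"dy":-0.463,"dz":-0.2,"wx":0,"wy":0,"wz":-1.571,"fingers":0.4},{"dx":-0.191,"dy":-0.463,"dz":-0.2,"wx":0,"wy":0,"wz":-1.571,"fingers":0.4},{"dx":-0.191,"dy":-0.463,"dz":-0.2,"wx":0,"wy":0,"wz":-1.571,"fingers":0.4},{"dx":-0.191,"dy":-0.463,"dz":-0.2,"wx":0,"wy":0,"wz":-1.571,"fingers":0.4},{"dx":-0.191,"dy":-0.463,"dz":-0.2,"wx":0,"wy":0,"wz":-1.571,"fingers":0.4},{"dx":-0.191,"dy":-0.463,"dz":-0.2,"wx":0,"wy":0,"wz":-1.571,"fingers":0.4},{"dx":-0.191,"dy":-0.463,"dz":-0.2,"wx":0,"wy":0,"wz":-1.571,"fingers":0.4},{"dx":-0.191,"dy":-0.463,"dz":-0.2,"wx":0,"wy":0,"wz":-1.571,"fingers":0.4},{"dx":-0.191,"dy":-0.463,"dz":-0.2,"wx":0,"wy":0,"wz":-1.571,"fingers":0.4},{"dx":-0.191,"dy":-0.463,"dz":-0.2,"wx":0,"wy":0,"wz":-1.571,"fingers":0.4}]'
```

```text
time: 12.37
tcp_pos: [452.5, -357.1, 191.2]
tool_rot: [0.001, 1.0, 0.0, 0.001]
force: [-0.5, -0.5, 1.4]
finger_gap: 60.1
finger_force: 0.0
```

```bash
python3 -m crank '[{"dx":0,"dy":0,"dz":-0.04,"wx":0,"wy":0,"wz":0,"fingers":0.4},{"dx":0,"dy":0,"dz":-0.08,"wx":0,"wy":0,"wz":0,"fingers":0.4},{"dx":0,"dy":0,"dz":-0.095,"wx":0,"wy":0,"wz":0,"fingers":0.4},{"dx":0,"dy":0,"dz":-0.095,"wx":0,"wy":0,"wz":0,"fingers":0.4}]'; python3 - <<'E'
from h import *
a=snapshot('scene')[:,:,::-1];b=snapshot('top')[:,:,::-1]
m=np.hstack([cv2.resize(a[130:220,350:440],(400,400),interpolation=2),cv2.resize(b[160:280,180:340],(400,400),interpolation=2)])
cv2.imwrite('pics/m5.png',m)
E
python3 k.py
```

```text
time: 12.7
tcp_pos: [450.3, -355.4, 90.0]
tool_rot: [-0.003, 1.0, 0.0, -0.003]
force: [-0.2, 0.2, -0.4]
finger_gap: 59.7
finger_force: 0.0
tcp [ 452.3 -357.6   95.9] f [ 1.  -0.2  0.7] tang 1.2
scene 299.4 202.4 58
top 314.2 224.8 56
knee [592.5  -7.6 159.4] gap 0.3
```

View pics/m5.png

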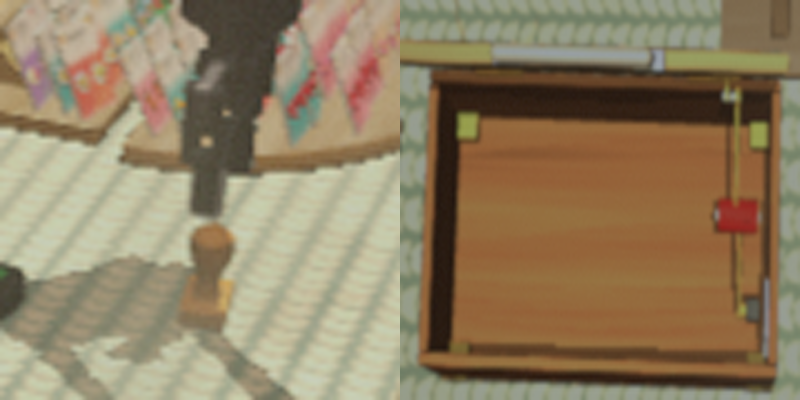

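The stay is locked and the gripper is lined up over the knob. I descend, grip and lift.

```bash
python3 -m crank '[{"dx":0,"dy":0,"dz":-0.03,"wx":0,"wy":0,"wz":0,"fingers":0.4},{"dx":0,"dy":0,"dz":-0.063,"wx":0,"wy":0,"wz":0,"fingers":0.4},{"dx":0,"dy":0,"dz":-0.063,"wx":0,"wy":0,"wz":0,"fingers":0.4},{"dx":0,"dy":0,"dz":-0.063,"wx":0,"wy":0,"wz":0,"fingers":-1},{"dx":0,"dy":0,"dz":-0.063,"wx":0,"wy":0,"wz":0,"fingers":-1},{"dx":0,"dy":0,"dz":-0.063,"wx":0,"wy":0,"wz":0,"fingers":-1},{"dx":0,"dy":0,"dz":-0.063,"wx":0,"wy":0,"wz":0,"fingers":-1},{"dx":0,"dy":0,"dz":-0.063,"wx":0,"wy":0,"wz":0,"fingers":-1},{"dx":0,"dy":0,"dz":-0.063,"wx":0,"wy":0,"wz":0,"fingers":-1}]'; python3 -m crank '[{"dx":0,"dy":0,"dz":0.03,"wx":0,"wy":0,"wz":0,"fingers":-1},{"dx":0,"dy":0,"dz":0.07,"wx":0,"wy":0,"wz":0,"fingers":-1},{"dx":0,"dy":0,"dz":0.11,"wx":0,"wy":0,"wz":0,"fingers":-1},{"dx":0,"dy":0,"dz":0.15,"wx":0,"wy":0,"wz":0,"fingers":-1},{"dx":0,"dy":0,"dz":0.19,"wx":0,"wy":0,"wz":0,"fingers":-1},{"dx":0,"dy":0,"dz":0.2,"wx":0,"wy":0,"wz":0,"fingers":-1}]'
```

```text
time: 13.65
tcp_pos: [453.0, -359.4, 35.3]
tool_rot: [0.002, 1.0, -0.001, 0.002]
force: [-0.2, 2.7, 6.9]
finger_gap: 27.2
finger_force: 58.7
time: 14.15
tcp_pos: [452.9, -359.6, 241.9]
tool_rot: [0.005, 1.0, -0.001, 0.005]
force: [0.2, -0.2, 1.3]
finger_gap: 26.8
finger_force: 59.2
```

The stamp is held. I carry it over the box.

```bash
python3 -m crank '[{"dx":0.093,"dy":0.508,"dz":0,"wx":0,"wy":0,"wz":0,"fingers":-1},{"dx":0.093,"dy":0.508,"dz":0,"wx":0,"wy":0,"wz":0,"fingers":-1},{"dx":0.093,"dy":0.508,"dz":0,"wx":0,"wy":0,"wz":0,"fingers":-1},{"dx":0.093,"dy":0.508,"dz":0,"wx":0,"wy":0,"wz":0,"fingers":-1},{"dx":0.093,"dy":0.508,"dz":0,"wx":0,"wy":0,"wz":0,"fingers":-1},{"dx":0.093,"dy":0.508,"dz":0,"wx":0,"wy":0,"wz":0,"fingers":-1},{"dx":0.093,"dy":0.508,"dz":0,"wx":0,"wy":0,"wz":0,"fingers":-1},{"dx":0.093,"dy":0.508,"dz":0,"wx":0,"wy":0,"wz":0,"fingers":-1},{"dx":0.093,"dy":0.508,"dz":0,"wx":0,"wy":0,"wz":0,"fingers":-1},{"dx":0.093,"dy":0.508,"dz":0,"wx":0,"wy":0,"wz":0,"fingers":-1},{"dx":0.093,"dy":0.508,"dz":0,"wx":0,"wy":0,"wz":0,"fingers":-1},{"dx":0.093,"dy":0.508,"dz":0,"wx":0,"wy":0,"wz":0,"fingers":-1},{"dx":0.093,"dy":0.508,"dz":0,"wx":0,"wy":0,"wz":0,"fingers":-1},{"dx":0.093,"dy":0.508,"dz":0,"wx":0,"wy":0,"wz":0,"fingers":-1},{"dx":0.093,"dy":0.508,"dz":0,"wx":0,"wy":0,"wz":0,"fingers":-1}]'
```

```text
time: 15.4
tcp_pos: [544.6, 150.6, 232.0]
tool_rot: [0.0, 1.0, 0.0, 0.0]
force: [-0.4, -0.2, 0.3]
finger_gap: 27.2
finger_force: 59.4
```

Down to z≈46, stepping gently at the end.

```bash
python3 -m crank '[{"dx":0,"dy":0,"dz":-0.035,"wx":0,"wy":0,"wz":0,"fingers":-1},{"dx":0,"dy":0,"dz":-0.07,"wx":0,"wy":0,"wz":0,"fingers":-1},{"dx":0,"dy":0,"dz":-0.105,"wx":0,"wy":0,"wz":0,"fingers":-1},{"dx":0,"dy":0,"dz":-0.135,"wx":0,"wy":0,"wz":0,"fingers":-1},{"dx":0,"dy":0,"dz":-0.155,"wx":0,"wy":0,"wz":0,"fingers":-1},{"dx":0,"dy":0,"dz":-0.17,"wx":0,"wy":0,"wz":0,"fingers":-1},{"dx":0,"dy":0,"dz":-0.18,"wx":0,"wy":0,"wz":0,"fingers":-1},{"dx":0,"dy":0,"dz":-0.187,"wx":0,"wy":0,"wz":0,"fingers":-1},{"dx":0,"dy":0,"dz":-0.187,"wx":0,"wy":0,"wz":0,"fingers":-1},{"dx":0,"dy":0,"dz":-0.187,"wx":0,"wy":0,"wz":0,"fingers":-1}]'
```

```text
time: 16.23
tcp_pos: [545.2, 149.3, 45.7]
tool_rot: [-0.0, 1.0, -0.001, 0.001]
force: [0.1, -0.3, -0.8]
finger_gap: 26.6
finger_force: 59.7
```

```bash
python3 -m crank '[{"dx":0,"dy":0,"dz":-0.003,"wx":0,"wy":0,"wz":0,"fingers":-1},{"dx":0,"dy":0,"dz":-0.003,"wx":0,"wy":0,"wz":0,"fingers":-1},{"dx":0,"dy":0,"dz":-0.003,"wx":0,"wy":0,"wz":0,"fingers":0.3},{"dx":0,"dy":0,"dz":-0.003,"wx":0,"wy":0,"wz":0,"fingers":0.3},{"dx":0,"dy":0,"dz":-0.003,"wx":0,"wy":0,"wz":0,"fingers":0.3},{"dx":0,"dy":0,"dz":-0.003,"wx":0,"wy":0,"wz":0,"fingers":0.3},{"dx":0,"dy":0,"dz":-0.003,"wx":0,"wy":0,"wz":0,"fingers":0.3},{"dx":0,"dy":0,"dz":0.03,"wx":0,"wy":0,"wz":0,"fingers":0.3},{"dx":0,"dy":0,"dz":0.07,"wx":0,"wy":0,"wz":0,"fingers":0.3},{"dx":0,"dy":0,"dz":0.11,"wx":0,"wy":0,"wz":0,"fingers":0.3},{"dx":0,"dy":0,"dz":0.15,"wx":0,"wy":0,"wz":0,"fingers":0.3},{"dx":0,"dy":0,"dz":0.187,"wx":0,"wy":0,"wz":0,"fingers":0.3},{"dx":0,"dy":0,"dz":0.187,"wx":0,"wy":0,"wz":0,"fingers":0.3}]'; python3 - <<'E'
from h import *
a=snapshot('scene')[:,:,::-1];b=snapshot('top')[:,:,::-1]
m=np.hstack([cv2.resize(a[150:310,220:380],(400,400),interpolation=2),cv2.resize(b[150:310,180:340],(400,400),interpolation=2)])
cv2.imwrite('pics/m6.png',m)
E
python3 k.py
```

```text
time: 17.32
tcp_pos: [546.8, 150.2, 241.7]
tool_rot: [-0.002, 1.0, -0.001, 0.007]
force: [1.4, -0.2, 1.9]
finger_gap: 55.3
finger_force: 0.0
tcp [545.4 149.9 234.1] f [-0.9  0.2 -0.7] tang -1.1
scene 299.8 202.6 60
top 314.1 224.8 50
knee [592.   -7.6 159.3] gap 1.5
```

View pics/m6.png

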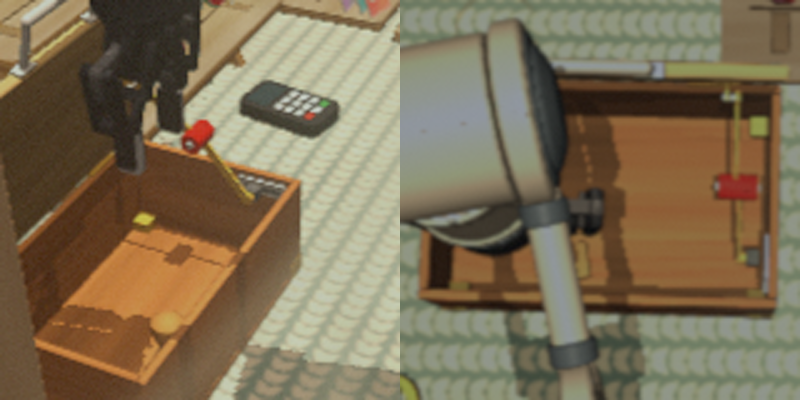

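The stamp stands in the box (knob at (165,323) in the left crop) and the knee is still locked. I tilt the tool 45° so the shut fingers point along the push direction, and go in front of the knee.

```bash
python3 -m crank '[{"dx":-0.03,"dy":-0.158,"dz":0.02,"wx":0,"wy":-0.785,"wz":0,"fingers":-1},{"dx":-0.03,"dy":-0.158,"dz":0.02,"wx":0,"wy":-0.785,"wz":0,"fingers":-1},{"dx":-0.03,"dy":-0.158,"dz":0.02,"wx":0,"wy":-0.785,"wz":0,"fingers":-1},{"dx":-0.03,"dy":-0.158,"dz":0.02,"wx":0,"wy":-0.785,"wz":0,"fingers":-1},{"dx":-0.03,"dy":-0.158,"dz":0.02,"wx":0,"wy":-0.785,"wz":0,"fingers":-1},{"dx":-0.03,"dy":-0.158,"dz":0.02,"wx":0,"wy":-0.785,"wz":0,"fingers":-1},{"dx":-0.03,"dy":-0.158,"dz":0.02,"wx":0,"wy":-0.785,"wz":0,"fingers":-1},{"dx":-0.03,"dy":-0.158,"dz":0.02,"wx":0,"wy":-0.785,"wz":0,"fingers":-1},{"dx":-0.03,"dy":-0.158,"dz":0.02,"wx":0,"wy":-0.785,"wz":0,"fingers":-1},{"dx":-0.03,"dy":-0.158,"dz":0.02,"wx":0,"wy":-0.785,"wz":0,"fingers":-1}]'; python3 k.py; python3 -c "
from h import *
print(get_state()['joint_positions'].round(2),get_state()['force'])"
```

```text
time: 18.35
tcp_pos: [519.8, -8.2, 253.6]
tool_rot: [-0.0, 0.925, -0.0, 0.381]
force: [0.5, 0.8, 1.3]
finger_gap: 0.3
finger_force: 0.0
tcp [519.8  -8.2 253.6] f [0.5 0.8 1.3] tang 0.9
scene 299.7 202.4 60
top 314.0 224.8 56
knee [592.1  -7.5 159.8] gap 1.2
[-0.15 -0.86  2.09  0.12  1.14  1.41] [ 1.03163039 -0.47929281  0.03939831]
```

```bash
python3 -m crank '[{"dx":0.02,"dy":0,"dz":-0.02,"wx":0,"wy":0,"wz":0,"fingers":-1},{"dx":0.035,"dy":0,"dz":-0.05,"wx":0,"wy":0,"wz":0,"fingers":-1},{"dx":0.043,"dy":0,"dz":-0.065,"wx":0,"wy":0,"wz":0,"fingers":-1},{"dx":0.043,"dy":0,"dz":-0.065,"wx":0,"wy":0,"wz":0,"fingers":-1},{"dx":0.043,"dy":0,"dz":-0.065,"wx":0,"wy":0,"wz":0,"fingers":-1}]'; python3 - <<'E'
from h import *
print(get_state()['joint_positions'].round(2))
a=snapshot('scene')[:,:,::-1];b=snapshot('top')[:,:,::-1]
m=np.hstack([cv2.resize(a[150:270,240:360],(400,400),interpolation=2),cv2.resize(b[180:300,250:370],(400,400),interpolation=2)])
cv2.imwrite('pics/m7.png',m)
E
```

```text
time: 18.87
tcp_pos: [562.8, -8.0, 187.6]
tool_rot: [-0.001, 0.925, -0.0, 0.38]
force: [-0.6, -0.1, -0.4]
finger_gap: -0.0
finger_force: 0.0
[-0.13 -0.72  2.13  0.11  0.96  1.41]
```

View pics/m7.png

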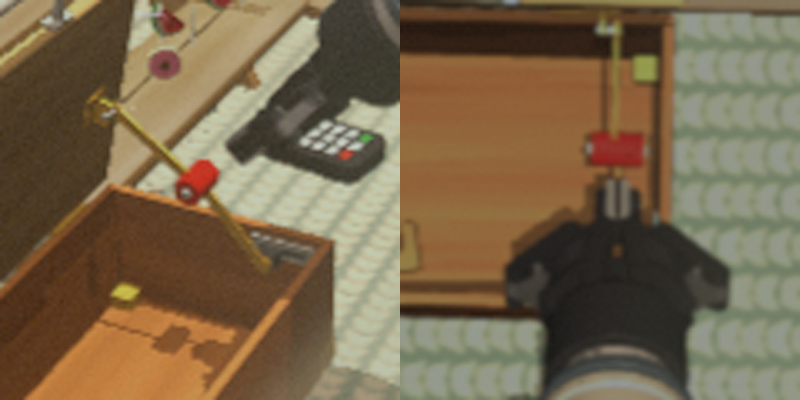

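The tips point straight at the red knee. I push slowly.

```bash
python3 -m crank '[{"dx":0.009,"dy":0,"dz":-0.01,"wx":0,"wy":0,"wz":0,"fingers":-1},{"dx":0.017,"dy":0,"dz":-0.019,"wx":0,"wy":0,"wz":0,"fingers":-1},{"dx":0.019,"dy":0,"dz":-0.021,"wx":0,"wy":0,"wz":0,"fingers":-1},{"dx":0.021,"dy":0,"dz":-0.023,"wx":0,"wy":0,"wz":0,"fingers":-1},{"dx":0.022,"dy":0,"dz":-0.025,"wx":0,"wy":0,"wz":0,"fingers":-1},{"dx":0.022,"dy":0,"dz":-0.025,"wx":0,"wy":0,"wz":0,"fingers":-1}]'; python3 k.py
```

```text
time: 19.47
tcp_pos: [584.9, -8.4, 163.3]
tool_rot: [-0.0, 0.924, -0.001, 0.381]
force: [-1.0, -0.1, -0.3]
finger_gap: -0.2
finger_force: 0.0
tcp [584.9  -8.4 163.3] f [-1.  -0.1 -0.3] tang -1.1
scene 297.7 203.9 27
top 313.7 222.2 24
knee [597.9  -6.9 154.6] gap 2.0
```

```bash
python3 -m crank '[{"dx":0.0014,"dy":0,"dz":-0.0014,"wx":0,"wy":0,"wz":0,"fingers":-1},{"dx":0.0028,"dy":0,"dz":-0.0028,"wx":0,"wy":0,"wz":0,"fingers":-1},{"dx":0.0028,"dy":0,"dz":-0.0028,"wx":0,"wy":0,"wz":0,"fingers":-1}]';python3 k.py; python3 -m crank '[{"dx":0.0014,"dy":0,"dz":-0.0014,"wx":0,"wy":0,"wz":0,"fingers":-1},{"dx":0.0028,"dy":0,"dz":-0.0028,"wx":0,"wy":0,"wz":0,"fingers":-1},{"dx":0.0028,"dy":0,"dz":-0.0028,"wx":0,"wy":0,"wz":0,"fingers":-1}]';python3 k.py
```

```text
time: 19.82
tcp_pos: [587.8, -8.5, 159.9]
tool_rot: [-0.0, 0.925, -0.001, 0.381]
force: [-1.4, 0.7, 1.3]
finger_gap: -0.2
finger_force: 0.7
tcp [587.8  -8.5 159.9] f [-1.4  0.7  1.3] tang -1.0
scene 296.8 204.8 28
top 314.1 221.2 25
knee [600.7  -7.7 150.9] gap 1.8
time: 20.17
tcp_pos: [590.4, -8.4, 156.2]
tool_rot: [-0.0, 0.925, -0.001, 0.38]
force: [-0.3, 0.3, 0.9]
finger_gap: -0.2
finger_force: 0.5
tcp [590.4  -8.4 156.2] f [-0.3  0.3  0.9] tang 0.0
scene 295.5 205.5 30
top 313.8 219.7 24
knee [604.2  -7.  148.5] gap 2.2
```

The knee is moving under light force. I keep following its arc.

```bash
python3 -m crank '[{"dx":0.0016,"dy":0,"dz":-0.0018,"wx":0,"wy":0,"wz":0,"fingers":-1},{"dx":0.0032,"dy":0,"dz":-0.0036,"wx":0,"wy":0,"wz":0,"fingers":-1},{"dx":0.0047,"dy":0,"dz":-0.0055,"wx":0,"wy":0,"wz":0,"fingers":-1},{"dx":0.0062,"dy":0,"dz":-0.0074,"wx":0,"wy":0,"wz":0,"fingers":-1},{"dx":0.0062,"dy":0,"dz":-0.0074,"wx":0,"wy":0,"wz":0,"fingers":-1}]';python3 k.py; python3 -m crank '[{"dx":0.0014,"dy":0,"dz":-0.002,"wx":0,"wy":0,"wz":0,"fingers":-1},{"dx":0.0028,"dy":0,"dz":-0.004,"wx":0,"wy":0,"wz":0,"fingers":-1},{"dx":0.0042,"dy":0,"dz":-0.006,"wx":0,"wy":0,"wz":0,"fingers":-1},{"dx":0.0055,"dy":0,"dz":-0.008,"wx":0,"wy":0,"wz":0,"fingers":-1},{"dx":0.0055,"dy":0,"dz":-0.008,"wx":0,"wy":0,"wz":0,"fingers":-1}]';python3 k.py
```

```text
time: 20.68
tcp_pos: [596.6, -8.4, 148.5]
tool_rot: [-0.0, 0.925, -0.001, 0.38]
force: [-0.4, -0.1, 0.1]
finger_gap: 0.1
finger_force: 0.5
tcp [596.6  -8.4 148.5] f [-0.4 -0.1  0.1] tang -0.4
scene 293.3 207.5 33
top 314.2 217.1 24
knee [610.9  -7.8 140.4] gap 2.3
time: 21.2
tcp_pos: [602.0, -8.4, 140.6]
tool_rot: [-0.0, 0.925, -0.001, 0.38]
force: [-1.1, -0.0, 0.2]
finger_gap: 0.4
finger_force: 0.3
tcp [602.   -8.4 140.6] f [-1.1 -0.   0.2] tang -1.0
scene 291.4 210.0 37
top 314.2 215.2 24
knee [616.6  -7.8 131.9] gap 2.2
```

```bash
python3 -m crank '[{"dx":0.001,"dy":0,"dz":-0.0022,"wx":0,"wy":0,"wz":0,"fingers":-1},{"dx":0.002,"dy":0,"dz":-0.0045,"wx":0,"wy":0,"wz":0,"fingers":-1},{"dx":0.003,"dy":0,"dz":-0.007,"wx":0,"wy":0,"wz":0,"fingers":-1},{"dx":0.004,"dy":0,"dz":-0.0095,"wx":0,"wy":0,"wz":0,"fingers":-1},{"dx":0.004,"dy":0,"dz":-0.0095,"wx":0,"wy":0,"wz":0,"fingers":-1},{"dx":0.004,"dy":0,"dz":-0.0095,"wx":0,"wy":0,"wz":0,"fingers":-1},{"dx":0.004,"dy":0,"dz":-0.0095,"wx":0,"wy":0,"wz":0,"fingers":-1}]';python3 k.py
```

```text
time: 21.88
tcp_pos: [606.1, -8.4, 131.8]
tool_rot: [-0.0, 0.925, -0.001, 0.381]
force: [0.4, 0.2, 0.2]
finger_gap: 0.2
finger_force: 0.0
tcp [606.1  -8.4 131.8] f [0.4 0.2 0.2] tang 0.5
scene 289.6 213.1 36
top 314.6 214.3 25
knee [621.6  -8.1 121.1] gap 0.4
```

That is well past. I back off and check that the knee stays.

```bash
python3 -m crank '[{"dx":-0.01,"dy":0,"dz":0.012,"wx":0,"wy":0,"wz":0,"fingers":-1},{"dx":-0.03,"dy":0,"dz":0.035,"wx":0,"wy":0,"wz":0,"fingers":-1},{"dx":-0.05,"dy":0,"dz":0.065,"wx":0,"wy":0,"wz":0,"fingers":-1},{"dx":-0.06,"dy":0,"dz":0.1,"wx":0,"wy":0,"wz":0,"fingers":-1},{"dx":-0.06,"dy":0,"dz":0.12,"wx":0,"wy":0,"wz":0,"fingers":-1},{"dx":-0.06,"dy":0,"dz":0.12,"wx":0,"wy":0,"wz":0,"fingers":-1}]';python3 k.py; python3 - <<'E'
from h import *
a=snapshot('scene')[:,:,::-1];b=snapshot('top')[:,:,::-1]
m=np.hstack([cv2.resize(a[120:280,210:370],(400,400),interpolation=2),cv2.resize(b[140:300,180:340],(400,400),interpolation=2)])
cv2.imwrite('pics/m8.png',m)
E
```

```text
time: 22.48
tcp_pos: [547.1, -8.6, 261.0]
tool_rot: [0.0, 0.922, -0.0, 0.387]
force: [0.8, 0.0, 0.7]
finger_gap: -0.0
finger_force: 0.0
tcp [547.1  -8.6 261. ] f [0.8 0.  0.7] tang 0.9
scene 292.2 211.1 62
top 314.3 217.3 63
knee [613.7  -7.8 129.3] gap 0.5
```

View pics/m8.png

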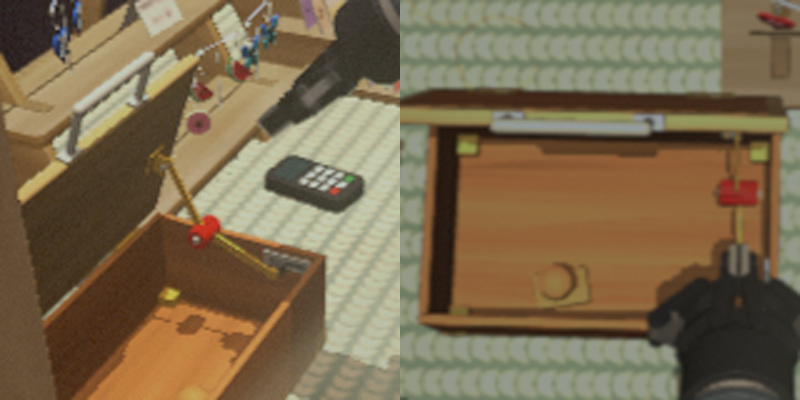

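The lid is still up, at about 1.22 rad. The knee is broken at (613.7,129.3), the same as at θ≈1.22 while opening, and the stamp is upright inside. I locate the bar from the top view (216–282, 191), then straighten the tool above it.

```bash
python3 -c "
from h import *
print(onz('top',216,190.8,335),onz('top',282,190.8,335))
b=snapshot('top');g=b[180:205,235:260].astype(int)
print(g.mean(1).round())"
python3 -m crank '[{"dx":0,"dy":0.03,"dz":0.04,"wx":0,"wy":0.12,"wz":0,"fingers":-0.2},{"dx":0,"dy":0.07,"dz":0.08,"wx":0,"wy":0.24,"wz":0,"fingers":-0.2},{"dx":0,"dy":0.1,"dz":0.12,"wx":0,"wy":0.36,"wz":0,"fingers":-0.2},{"dx":0,"dy":0.113,"dz":0.14,"wx":0,"wy":0.785,"wz":0,"fingers":-0.2},{"dx":0,"dy":0.113,"dz":0.14,"wx":0,"wy":0.785,"wz":0,"fingers":-0.2},{"dx":0,"dy":0.113,"dz":0.14,"wx":0,"wy":0.785,"wz":0,"fingers":-0.2},{"dx":0,"dy":0.113,"dz":0.14,"wx":0,"wy":0.785,"wz":0,"fingers":-0.2},{"dx":0,"dy":0.113,"dz":0.14,"wx":0,"wy":0.785,"wz":0,"fingers":-0.2},{"dx":0,"dy":0.113,"dz":0.14,"wx":0,"wy":0.785,"wz":0,"fingers":-0.2},{"dx":0,"dy":0.113,"dz":0.14,"wx":0,"wy":0.785,"wz":0,"fingers":-0.2}]'
```

```text
[616.9 160.1 335. ] [618.6  48.1 335. ]
[[ 65.  41.  25.]
 [ 64.  40.  26.]
 [ 71.  47.  28.]
 [ 90.  63.  38.]
 [106.  92.  57.]
 [139. 137.  84.]
 [145. 148.  91.]
 [138. 138.  92.]
 [143. 141. 115.]
 [148. 152. 141.]
 [148. 155. 156.]
 [149. 153. 143.]
 [139. 135. 116.]
 [ 95.  88.  73.]
 [ 51.  41.  33.]
 [ 49.  32.  20.]
 [ 76.  51.  30.]
 [ 92.  62.  37.]
 [ 96.  65.  38.]
 [ 96.  65.  38.]
 [ 93.  63.  37.]
 [107.  72.  42.]
 [138.  92.  53.]
 [145.  95.  55.]
 [141.  91.  53.]]
time: 23.57
tcp_pos: [546.1, 104.5, 390.8]
tool_rot: [0.0, 1.0, -0.001, -0.002]
force: [-0.8, 0.3, -0.6]
finger_gap: 34.1
finger_force: 0.0
```

```bash
python3 -m crank '[{"dx":0.01,"dy":0,"dz":0,"wx":0,"wy":0,"wz":1.571,"fingers":-0.2},{"dx":0.02,"dy":0,"dz":0,"wx":0,"wy":0,"wz":1.571,"fingers":-0.2},{"dx":0.03,"dy":0,"dz":0,"wx":0,"wy":0,"wz":1.571,"fingers":-0.2},{"dx":0.04,"dy":0,"dz":0,"wx":0,"wy":0,"wz":1.571,"fingers":-0.2},{"dx":0.05,"dy":0,"dz":0,"wx":0,"wy":0,"wz":1.571,"fingers":-0.2},{"dx":0.06,"dy":0,"dz":0,"wx":0,"wy":0,"wz":1.571,"fingers":-0.2},{"dx":0.072,"dy":0,"dz":0,"wx":0,"wy":0,"wz":1.571,"fingers":-0.2},{"dx":0.072,"dy":0,"dz":0,"wx":0,"wy":0,"wz":1.571,"fingers":-0.2},{"dx":0.072,"dy":0,"dz":0,"wx":0,"wy":0,"wz":1.571,"fingers":-0.2},{"dx":0.072,"dy":0,"dz":0,"wx":0,"wy":0,"wz":1.571,"fingers":-0.2},{"dx":0.072,"dy":0,"dz":0,"wx":0,"wy":0,"wz":1.571,"fingers":-0.2},{"dx":0.072,"dy":0,"dz":0,"wx":0,"wy":0,"wz":1.571,"fingers":-0.2},{"dx":0.072,"dy":0,"dz":0,"wx":0,"wy":0,"wz":1.571,"fingers":-0.2},{"dx":0.072,"dy":0,"dz":0,"wx":0,"wy":0,"wz":1.571,"fingers":-0.2},{"dx":0.072,"dy":0,"dz":0,"wx":0,"wy":0,"wz":1.571,"fingers":-0.2}]'
```

```text
time: 24.82
tcp_pos: [616.8, 104.4, 393.9]
tool_rot: [0.003, 0.708, 0.706, 0.0]
force: [-0.0, -0.3, 0.1]
finger_gap: 34.3
finger_force: 0.0
```

```bash
python3 -m crank '[{"dx":0.001,"dy":0,"dz":-0.02,"wx":0,"wy":0,"wz":0,"fingers":-0.2},{"dx":0.001,"dy":0,"dz":-0.035,"wx":0,"wy":0,"wz":0,"fingers":-0.2},{"dx":0.001,"dy":0,"dz":-0.045,"wx":0,"wy":0,"wz":0,"fingers":-0.2},{"dx":0.001,"dy":0,"dz":-0.05,"wx":0,"wy":0,"wz":0,"fingers":-0.2},{"dx":0.001,"dy":0,"dz":-0.05,"wx":0,"wy":0,"wz":0,"fingers":-0.2}]'; python3 -m crank '[{"dx":0,"dy":0,"dz":-0.008,"wx":0,"wy":0,"wz":0,"fingers":-0.2},{"dx":0,"dy":0,"dz":-0.016,"wx":0,"wy":0,"wz":0,"fingers":-0.2},{"dx":0,"dy":0,"dz":-0.02,"wx":0,"wy":0,"wz":0,"fingers":-0.2},{"dx":0,"dy":0,"dz":-0.02,"wx":0,"wy":0,"wz":0,"fingers":-0.2},{"dx":0,"dy":0,"dz":-0.02,"wx":0,"wy":0,"wz":0,"fingers":-0.2}]'
```

```text
time: 25.23
tcp_pos: [618.4, 104.5, 341.0]
tool_rot: [0.001, 0.708, 0.706, -0.002]
force: [0.2, -0.6, -0.5]
finger_gap: 33.9
finger_force: 0.0
time: 25.65
tcp_pos: [619.0, 104.6, 321.6]
tool_rot: [0.001, 0.708, 0.707, -0.002]
force: [0.3, -0.8, -0.0]
finger_gap: 34.4
finger_force: 0.0
```

```bash
python3 -m crank '[{"dx":0,"dy":0,"dz":0,"wx":0,"wy":0,"wz":0,"fingers":-0.5},{"dx":0,"dy":0,"dz":0,"wx":0,"wy":0,"wz":0,"fingers":-0.7},{"dx":0,"dy":0,"dz":0,"wx":0,"wy":0,"wz":0,"fingers":-1},{"dx":0,"dy":0,"dz":0,"wx":0,"wy":0,"wz":0,"fingers":-1},{"dx":0,"dy":0,"dz":0,"wx":0,"wy":0,"wz":0,"fingers":-1},{"dx":0,"dy":0,"dz":0,"wx":0,"wy":0,"wz":0,"fingers":-1}]'; python3 k.py
```

```text
time: 26.15
tcp_pos: [619.1, 104.6, 322.6]
tool_rot: [0.002, 0.707, 0.707, -0.001]
force: [-0.5, 0.1, 4.1]
finger_gap: 7.3
finger_force: 58.9
tcp [619.1 104.6 322.6] f [-0.5  0.1  4.1] tang 0.9
scene 292.0 211.1 62
top 314.4 217.3 52
knee [614.   -7.8 129.3] gap 0.1
```

```bash
python3 -c "
import numpy as np
f=lambda t:np.array([235*(1-np.cos(t))+6*np.sin(t),235*np.sin(t)+6*(np.cos(t)-1)])
for a,b,n in((1.225,.725,10),(.725,.275,10),(.275,0,8)):
    print([tuple((f(t)-f(a)).round(1)) for t in np.linspace(a,b,n+1)[1:]])"|sed 's/np.float64//g'
```

```text
[((-11.1), (-4.0)), ((-21.9), (-8.5)), ((-32.5), (-13.6)), ((-42.9), (-19.2)), ((-52.9), (-25.2)), ((-62.6), (-31.8)), ((-72.0), (-38.9)), ((-81.0), (-46.4)), ((-89.7), (-54.4)), ((-97.9), (-62.8))]
[((-7.0), (-7.9)), ((-13.7), (-16.1)), ((-20.0), (-24.6)), ((-25.9), (-33.4)), ((-31.4), (-42.4)), ((-36.5), (-51.7)), ((-41.2), (-61.2)), ((-45.5), (-70.8)), ((-49.3), (-80.7)), ((-52.6), (-90.7))]
[((-2.3), (-7.8)), ((-4.2), (-15.6)), ((-6.0), (-23.5)), ((-7.4), (-31.4)), ((-8.6), (-39.4)), ((-9.5), (-47.5)), ((-10.1), (-55.5)), ((-10.5), (-63.6))]
```

```bash
python3 -m crank '[{"dx":-0.005,"dy":0,"dz":-0.0018,"wx":0,"wy":0,"wz":0,"fingers":-1},{"dx":-0.0111,"dy":0,"dz":-0.004,"wx":0,"wy":0,"wz":0,"fingers":-1},{"dx":-0.0219,"dy":0,"dz":-0.0085,"wx":0,"wy":0,"wz":0,"fingers":-1},{"dx":-0.0325,"dy":0,"dz":-0.0136,"wx":0,"wy":0,"wz":0,"fingers":-1},{"dx":-0.0429,"dy":0,"dz":-0.0192,"wx":0,"wy":0,"wz":0,"fingers":-1},{"dx":-0.0529,"dy":0,"dz":-0.0252,"wx":0,"wy":0,"wz":0,"fingers":-1},{"dx":-0.0626,"dy":0,"dz":-0.0318,"wx":0,"wy":0,"wz":0,"fingers":-1},{"dx":-0.072,"dy":0,"dz":-0.0389,"wx":0,"wy":0,"wz":0,"fingers":-1},{"dx":-0.081,"dy":0,"dz":-0.0464,"wx":0,"wy":0,"wz":0,"fingers":-1},{"dx":-0.0897,"dy":0,"dz":-0.0544,"wx":0,"wy":0,"wz":0,"fingers":-1},{"dx":-0.0979,"dy":0,"dz":-0.0628,"wx":0,"wy":0,"wz":0,"fingers":-1},{"dx":-0.0979,"dy":0,"dz":-0.0628,"wx":0,"wy":0,"wz":0,"fingers":-1}]'; python3 k.py
```

```text
time: 27.25
tcp_pos: [519.2, 105.3, 257.7]
tool_rot: [-0.0, 0.707, 0.707, -0.002]
force: [-3.7, 4.1, 0.6]
finger_gap: 7.5
finger_force: 59.9
tcp [519.2 105.3 257.7] f [-3.7  4.1  0.6] tang -3.3
scene 290.4 224.0 37
top nan nan 0
 ** On entry to DLASCL parameter number  4 had an illegal value
 ** On entry to DLASCL parameter number  4 had an illegal value
 ** On entry to DLASCL parameter number  4 had an illegal value
 ** On entry to DLASCL parameter number  4 had an illegal value
 ** On entry to DLASCL parameter number  5 had an illegal value
 ** On entry to DLASCL parameter number  4 had an illegal valuek.py:7: RuntimeWarning: Mean of empty slice.
  y,x=np.nonzero(m[r]);u,v=x.mean()+r[1].start,y.mean()+r[0].start;L.append(ray(n,u,v));print(n,round(u,1),round(v,1),len(x))
  ret = ret.dtype.type(ret / rcount)
Traceback (most recent call last):
  File "k.py", line 8, in <module>
    (o1,d1),(o2,d2)=L;A=np.stack([d1,-d2],1);k=np.linalg.lstsq(A,o2-o1,rcond=None)[0]
                                               ~~~~~~~~~~~~~~~^^^^^^^^^^^^^^^^^^^^
numpy.linalg.LinAlgError: SVD did not converge in Linear Least Squares
```

Forces are low and the lid is following, so I continue down.

```bash
python3 -m crank '[{"dx":-0.007,"dy":0,"dz":-0.0079,"wx":0,"wy":0,"wz":0,"fingers":-1},{"dx":-0.0137,"dy":0,"dz":-0.0161,"wx":0,"wy":0,"wz":0,"fingers":-1},{"dx":-0.02,"dy":0,"dz":-0.0246,"wx":0,"wy":0,"wz":0,"fingers":-1},{"dx":-0.0259,"dy":0,"dz":-0.0334,"wx":0,"wy":0,"wz":0,"fingers":-1},{"dx":-0.0314,"dy":0,"dz":-0.0424,"wx":0,"wy":0,"wz":0,"fingers":-1},{"dx":-0.0365,"dy":0,"dz":-0.0517,"wx":0,"wy":0,"wz":0,"fingers":-1},{"dx":-0.0412,"dy":0,"dz":-0.0612,"wx":0,"wy":0,"wz":0,"fingers":-1},{"dx":-0.0455,"dy":0,"dz":-0.0708,"wx":0,"wy":0,"wz":0,"fingers":-1},{"dx":-0.0493,"dy":0,"dz":-0.0807,"wx":0,"wy":0,"wz":0,"fingers":-1},{"dx":-0.0526,"dy":0,"dz":-0.0907,"wx":0,"wy":0,"wz":0,"fingers":-1},{"dx":-0.0526,"dy":0,"dz":-0.0907,"wx":0,"wy":0,"wz":0,"fingers":-1}]'
```

```text
time: 28.27
tcp_pos: [467.7, 105.7, 166.3]
tool_rot: [-0.0, 0.707, 0.707, -0.002]
force: [-1.7, 4.1, -1.1]
finger_gap: 8.1
finger_force: 62.1
```

```bash
python3 -m crank '[{"dx":-0.0023,"dy":0,"dz":-0.0078,"wx":0,"wy":0,"wz":0,"fingers":-1},{"dx":-0.0042,"dy":0,"dz":-0.0156,"wx":0,"wy":0,"wz":0,"fingers":-1},{"dx":-0.006,"dy":0,"dz":-0.0235,"wx":0,"wy":0,"wz":0,"fingers":-1},{"dx":-0.0074,"dy":0,"dz":-0.0314,"wx":0,"wy":0,"wz":0,"fingers":-1},{"dx":-0.0086,"dy":0,"dz":-0.0394,"wx":0,"wy":0,"wz":0,"fingers":-1},{"dx":-0.0095,"dy":0,"dz":-0.0475,"wx":0,"wy":0,"wz":0,"fingers":-1},{"dx":-0.0098,"dy":0,"dz":-0.0515,"wx":0,"wy":0,"wz":0,"fingers":-1},{"dx":-0.0101,"dy":0,"dz":-0.0555,"wx":0,"wy":0,"wz":0,"fingers":-1},{"dx":-0.0103,"dy":0,"dz":-0.0595,"wx":0,"wy":0,"wz":0,"fingers":-1},{"dx":-0.0103,"dy":0,"dz":-0.0595,"wx":0,"wy":0,"wz":0,"fingers":-1}]'
```

```text
time: 29.1
tcp_pos: [457.6, 105.8, 107.8]
tool_rot: [-0.0, 0.707, 0.707, -0.001]
force: [-2.4, 5.5, -1.5]
finger_gap: 7.6
finger_force: 63.6
```

```bash
python3 -m crank '[{"dx":0,"dy":0,"dz":-0.002,"wx":0,"wy":0,"wz":0,"fingers":-1},{"dx":0,"dy":0,"dz":-0.004,"wx":0,"wy":0,"wz":0,"fingers":-1},{"dx":0,"dy":0,"dz":-0.004,"wx":0,"wy":0,"wz":0,"fingers":-1},{"dx":0,"dy":0,"dz":-0.004,"wx":0,"wy":0,"wz":0,"fingers":-1}]'; python3 -m crank '[{"dx":0,"dy":0,"dz":-0.002,"wx":0,"wy":0,"wz":0,"fingers":-1},{"dx":0,"dy":0,"dz":-0.004,"wx":0,"wy":0,"wz":0,"fingers":-1},{"dx":0,"dy":0,"dz":-0.004,"wx":0,"wy":0,"wz":0,"fingers":-1},{"dx":0,"dy":0,"dz":-0.004,"wx":0,"wy":0,"wz":0,"fingers":-1}]'
```

```text
time: 29.43
tcp_pos: [457.3, 105.8, 103.9]
tool_rot: [-0.001, 0.707, 0.707, -0.002]
force: [-3.2, 5.6, -1.9]
finger_gap: 7.7
finger_force: 64.5
time: 29.77
tcp_pos: [457.3, 105.8, 101.4]
tool_rot: [-0.0, 0.707, 0.707, -0.002]
force: [-6.8, 4.5, 6.1]
finger_gap: 7.5
finger_force: 65.3
```

The contact force reversed at about z=101.4, so the lid is down on the rim. I release and rise.

```bash
python3 -m crank '[{"dx":0,"dy":0,"dz":0,"wx":0,"wy":0,"wz":0,"fingers":-0.2},{"dx":0,"dy":0,"dz":0,"wx":0,"wy":0,"wz":0,"fingers":-0.2},{"dx":0,"dy":0,"dz":0,"wx":0,"wy":0,"wz":0,"fingers":-0.2},{"dx":0,"dy":0,"dz":0,"wx":0,"wy":0,"wz":0,"fingers":-0.2},{"dx":0,"dy":0,"dz":0.02,"wx":0,"wy":0,"wz":0,"fingers":-0.2},{"dx":0,"dy":0,"dz":0.04,"wx":0,"wy":0,"wz":0,"fingers":-0.2},{"dx":0,"dy":0,"dz":0.08,"wx":0,"wy":0,"wz":0,"fingers":-0.2},{"dx":-0.02,"dy":-0.04,"dz":0.1,"wx":0,"wy":0,"wz":0,"fingers":-0.2},{"dx":-0.02,"dy":-0.08,"dz":0.12,"wx":0,"wy":0,"wz":0,"fingers":-0.2},{"dx":-0.02,"dy":-0.12,"dz":0.12,"wx":0,"wy":0,"wz":0,"fingers":-0.2},{"dx":-0.02,"dy":-0.16,"dz":0.12,"wx":0,"wy":0,"wz":0,"fingers":-0.2},{"dx":-0.02,"dy":-0.2,"dz":0.12,"wx":0,"wy":0,"wz":0,"fingers":-0.2},{"dx":-0.02,"dy":-0.24,"dz":0.12,"wx":0,"wy":0,"wz":0,"fingers":-0.2},{"dx":-0.02,"dy":-0.28,"dz":0.12,"wx":0,"wy":0,"wz":0,"fingers":-0.2},{"dx":-0.02,"dy":-0.3,"dz":0.12,"wx":0,"wy":0,"wz":0,"fingers":-0.2},{"dx":-0.02,"dy":-0.3,"dz":0.12,"wx":0,"wy":0,"wz":0,"fingers":-0.2},{"dx":-0.02,"dy":-0.3,"dz":0.12,"wx":0,"wy":0,"wz":0,"fingers":-0.2}]'; python3 - <<'E'
from h import *
for n,(r,c) in dict(scene=(slice(200,310),slice(235,350)),top=(slice(175,305),slice(185,320))).items():
    a=cv2.cvtColor(cv2.imread(f'pics/{n}0.png')[r,c],cv2.COLOR_BGR2GRAY).astype(np.float32);b=cv2.cvtColor(snapshot(n)[r,c],cv2.COLOR_RGB2GRAY).astype(np.float32)
    print(n,np.abs(a-b).mean(),np.percentile(np.abs(a-b),[90,99]),cv2.phaseCorrelate(a,b))
E
```

```text
time: 31.18
tcp_pos: [437.9, -196.4, 220.5]
tool_rot: [0.001, 0.708, 0.706, -0.001]
force: [-0.1, -0.4, 0.8]
finger_gap: 34.2
finger_force: 0.0
scene 8.725692 [11. 45.] ((0.04537303059544939, -0.03741240281754443), 0.9536057980855306)
top 3.1727636 [4. 5.] ((0.49964214013496644, 0.4557514499513786), 0.9839120338450407)
```

The top view matches the starting picture (99 % of pixels within 5 grey levels), so the lid is shut. I hand the job in.

```bash
python3 -c "
from workcell import ticket
print(ticket.job_done())"
```

```text
the job is handed in; nothing more can be done
None
```

The stamp is in the box, the stay was locked and then broken with light force, and the lid was lowered by hand until shut. I handed the job in at about 31 s; the hand-in call gave no verdict.

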